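# Draw the telescoping brush out to its second stop and hold it ready

## Robot

A 6-joint arm with a two-finger parallel gripper is mounted at the origin on the work surface. World frame = base frame: x ahead of the robot, y to its left, z up, the work surface at z = 0. Lengths are in m, angles in degrees, forces in N, time in s.
With the tool pointing down it reaches from about 0.25 to 0.8 m from the base axis. Payload 3.9 kg.
Tool frame: the origin (TCP) lies midway between the tips of the shut fingers; the grasp point (between the pads) lies 19 mm behind it; z points along the fingers, y is the line along which they close (so a half turn about z gives the same grasp; the last joint's range is limited). The gripper opens to 85 mm and grips with 20 to 120 N. Pads are 22 mm wide; open, the fingers measure 114 mm over their backs; the gripper's body (76 mm by 85 mm) begins 54 mm behind the grasp point. The pads swing forward as they close: fully open they stand 13 mm farther back than shut.
Start: joints at [-63.197, 14.897, -7.913, 67.191, 0, 90], TCP at [0.237, -0.469, 0.231] pointing down, gripper open.
Joint ranges: [-159.42, 159.42], [-47.68, 98.78], [-73.54, 78.23], [-108.79, 121.32], [-90, 84.71], [-180, 180]. Speed limits (degrees/s): [147.25, 147.25, 180, 180, 180, 180].

## Interface

Orientations are given as [roll, pitch, yaw] about the fixed x, y, z axes, in that order (R = Rz(yaw) Ry(pitch) Rx(roll)).
In Python, from rig import get_state, read_camera, sign_off gives the robot as it stands.
- The arm moves only by the tool carry_out, never from a script. Its argument "deltas" is a list of rows, each an object of numbers: "tx", "ty", "tz": the shift along the tool's x, y, z normalised to -1 to 1, where 1 is 0.04 m; "rx", "ry", "rz": the turn, a rotation vector about the tool's x, y, z normalised to -1 to 1, where 1 is 4 degrees; "hand": the closure, from 0 (fully open) to 1 (shut). In form: [{"tx": .., "ty": .., "tz": .., "rx": .., "ry": .., "rz": .., "hand": ..}, ...]. A call has 1 to 12 rows; each row shifts and turns the commanded pose from where the row before left it, along the tool's axes as they then stand; what a row does not reach is not made up. A row lasts 1/10 s, in which the tool goes at most 50 mm and 8.59 degrees, less where a joint would pass 70% of its speed; a pose out of reach is approached as far as the arm can. A call with a number of a shift or a turn outside -1 to 1 is refused whole. A call with a gripper value outside its range is refused whole. The fingers move at their own pace and stop on an object; "newtons" is the grip in N (left out, the last holds). Time passes only in rows, so rows that do not move let the fingers close. It gives the time, the measured TCP pose, the force, the opening and the grip force at its end, in the units of the state.
- get_state(): the state, without advancing time (a new reading comes with each control period).
- read_camera(name): name is "scene" or "side" or "wrist"; returns a dict with "img" (420x560x3 uint8, red, green, blue), "range_z" (420x560 float32, m along the optical axis (not along the pixel's ray), 0 where there is no reading), "mtx" (3x3 intrinsics, pixels), "eye" and "orientation" of the camera in the world. Camera axes: x right, y down, z forward; pixel columns grow to the right and rows downward; lengths in m; the calibration is good to about 2 mm. A picture is of the moment at which its call begins.
- sign_off(): hands the job in; it is judged then, once.
The state is a dict: "clock": time; "q": joint angles; "qd": joint speeds; "joint_efforts": joint torques, N m; "eef_pos": TCP position; "eef_rot": TCP orientation; "contact_force": force on the tool from outside, world axes, zero at the start; "ft_torque": the same for the moment, N m; "grip_width": finger opening in m; "gripper_force": force on a finger pad.
Only numpy, scipy, OpenCV 4.12 (cv2) and the standard library are available. Lean on these libraries where they do the work, as an engineer would, in place of code of your own. Each camera call takes 0.05 s, during which the arm holds its last target. There are 200 camera calls.

## Task

Get the telescoping shelf brush ready for the high shelves: squeeze the button on the side of its handle and pull the handle back so that the brush head catches on the notched rack and the rod draws out past its first stop to its second and last stop. Then lift the brush about 10 cm up out of the rack, keeping it level, and finish while still holding it there in the gripper, fully extended, still and touching nothing else. Leave the cooking stick, mug, canister and jar where they are.

Things in the scene. Friction and masses are not known exactly. Their poses are not given: they have to be found in the camera images.
- rack: Fixed dark wooden rack, base board 245 x 260 x 12 mm, two cross bars with two open-topped notches each, making lanes at +75 and -75 mm along its y: brush in one, cooking stick in the other. Origin on the shelf surface midway between the lanes. x points from the near (handle) bar to the far (head) bar. Near bar: x -150 to -130 mm, 65 mm high, notches 34 mm wide, floor at 45 mm.
- rack_far (a point): Middle of the top edge of the rack's far bar, 80 mm above the shelf, 55 mm ahead of the rack's origin. The bar is 20 mm thick; its notches are 18 mm wide, floor at 54 mm. Between the bars there is open room for the fingers.
- brush: Loose brush, 0.25 kg, lying level in the rack: grey box-shaped plastic handle 200 x 28 x 30 mm, ribbed at the rear, with a 12 mm aluminium rod. Origin on the handle's axis at the button, 60 mm above the shelf: grip here. x from handle to head, z up; handle from x = -165 to +35 mm. To draw it out, move the handle 80 mm along -x; it slides on the near bar. Extended, it balances within 25 mm of here.
- brush_button_face (a point): Outer face of the black button (26 mm long, 18 mm high) on the brush's +y side, 6 mm proud of the handle, 20 mm from its axis: with the button out the grasp across it is 34 mm wide, pressed 29 mm.
- brush_head (a point): Centre of the wooden brush head (28 x 90 x 26 mm, bristles reach 43 mm below this point) on the rod's end, 81 mm ahead of the brush's origin while pushed in. It stands just beyond the rack's far bar, 2 mm from it, and cannot pass the notch; the rod lies in the notch and comes out upward.
- brush_rod (a joint): How far the rod is drawn out of the handle, m: 0 pushed in (locked, as at the start), 0.040 first stop, 0.080 second and last stop, a hard end. With the button out the latch locks it at each stop; with the button pressed it slides, and stays where it is left, by about 2 N of friction.
- brush_button (a joint): How far the button is pressed, m: 0 out, 0.005 fully in. The spring takes 3 N to start and 6 N fully in; the latch lets go beyond 0.004. Gripping the handle across the button with 15 to 40 N presses it fully.
- stick: Bystander: loose wooden cooking stick with a flat paddle end, 350 mm long, lying in the other lane of the rack, parallel to the brush. Origin on its axis, 60 mm above the shelf, at the same station along the rack as the brush's origin.
- mug: Bystander: white enamel mug, 84 mm across, 85 mm high. Origin at the centre of its underside.
- canister: Bystander: green plastic canister with a flip-top lid, 104 mm across, 166 mm high. Origin at the centre of its underside.
- jar: Bystander: clear glass jar with a clip-on lid, 90 mm across, 138 mm high. Origin at the centre of its underside.

How it is judged (in metres and radians):
On the way, in this order (a step that is already met when the one before it is completed fails the run):
1. the button is pressed by the fingers while the rod is still pushed in (value of joint brush_button above 0.004 m and value of joint brush_rod below 0.02 m and contact force between the fingers and brush above 2 N), for 0.1 s.
2. the rod is drawn out to the second stop with the brush still in the rack (value of joint brush_rod above 0.075 m and height (world z) of brush_head below 0.085 m), for 0.1 s.
At the end, for the whole second after the job is handed in: The rod is at its second stop (more than 75 of 80 mm out); the brush is gripped by the fingers, its button point more than 135 mm and its head more than 120 mm above the shelf (it lay at 60 mm), level and upright within 0.3 rad, still (under 0.03 m/s), and carried by nothing but the fingers (value of joint brush_rod above 0.075 m and height (world z) of brush above 0.135 m and height (world z) of brush_head above 0.12 m and angle between brush's own x axis and vertical between 1.27 and 1.87 rad and angle between brush's own z axis and vertical below 0.3 rad and contact force between the fingers and brush above 2 N and contact force between each of rack, stick, mug, canister, jar and brush below 0.2 N and linear speed of brush below 0.03 m/s); the arm keeps its last pose, push and grip.
It fails at once if the stick is shifted more than 30 mm (distance of stick from where it was at the start of the episode above 0.03 m).
It fails at once if the mug is shifted more than 30 mm (distance of mug from where it was at the start of the episode above 0.03 m).
It fails at once if the canister is shifted more than 30 mm (distance of canister from where it was at the start of the episode above 0.03 m).
It fails at once if the jar is shifted more than 30 mm (distance of jar from where it was at the start of the episode above 0.03 m).
It also fails if it takes over 38 s, if anything falls off the work surface, if the arm or the gripper's body presses on something with over 40 N, if the wrist force passes 120 N, or if a joint passes its speed limit or range.

## Working session

There is one attempt and no reset: what is moved stays moved. The work goes in short steps, Python scripts to look and compute and a tool call to move; the robot and the scene stay as the last step left them, time stands still between calls to the robot, and variables do not carry over. Pictures are saved under pics/ and viewed, at most 10 in all, crops included, and the job is handed in when it is done.

Besides the shell and the picture viewer there is one more tool, called after "Request:" as name([rows], argument=value, ...), one row to a line, values as JSON. carry_out: Moves the arm, as the interface text tells. Scaled input: -1 to 1 covers 0.04 m each way for a shift and 4 degrees each way for a turn. Its arguments: {"type":"object","properties":{"deltas":{"type":"array"},"newtons":{"type":"number"}},"required":["deltas"]}

```bash
mkdir -p pics; cat > h.py <<'E'
import numpy as np, cv2
from rig import get_state, read_camera, sign_off
from scipy.spatial.transform import Rotation as R
def snap(n,f):
    c=read_camera(n); cv2.imwrite(f'pics/{f}.png',c['img'][:,:,::-1]); np.savez(f'pics/{f}.npz',**c); return c
def rot(c):
    o=np.array(c['orientation'],float)
    return o if o.shape==(3,3) else R.from_euler('xyz',o,degrees=True).as_matrix()
def cloud(c):
    v,u=np.mgrid[:420,:560]; z=c['range_z']; K=c['mtx']
    p=np.stack([(u-K[0,2])/K[0,0]*z,(v-K[1,2])/K[1,1]*z,z],-1)
    return p@rot(c).T+np.array(c['eye'])
E
python3 - <<'E'
from h import *
for n in ['scene','side']:
    c=snap(n,n); print(n,c['eye'],c['orientation'],c['mtx'][0,0])
a=cv2.imread('pics/scene.png');b=cv2.imread('pics/side.png')
print(get_state())
E
```

```text
scene [ 1.44788471 -0.12379955  1.25860608] [-143.90689723   -0.88559725   83.06112237] 524.7508780741387
side [0.42783046 0.7217512  0.85100835] [-136.38166614    1.05333298 -166.9488906 ] 384.26561015046747
{'clock': 0.1, 'q': array([-6.31977911e+01,  1.49320638e+01, -7.97917520e+00,  6.71925701e+01,
        2.18687577e-05,  9.00016198e+01]), 'qd': array([ 0.01632878, -0.07138224,  0.18458324,  0.08301571, -0.03887559,
        0.05686262]), 'joint_efforts': array([ 3.86054253e-04, -4.06508195e+01,  2.54527098e+01,  1.00779743e-02,
       -1.71466979e-05,  7.85488101e-07]), 'eef_pos': array([ 0.23644111, -0.46802874,  0.23054197]), 'eef_rot': array([-1.79896191e+02, -1.89340204e-05,  2.68005891e+01]), 'contact_force': array([-0.06757271, -0.26035262, -0.1925376 ]), 'ft_torque': array([-0.00042703, -0.02445618,  0.01212234]), 'gripper_force': 0.0, 'grip_width': 0.0850255597454145}
```

View pics/scene.png

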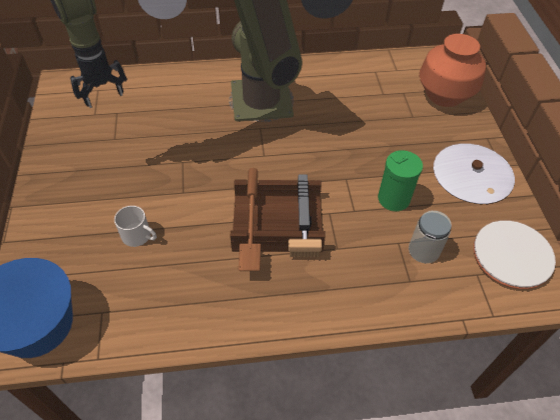

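View pics/side.png

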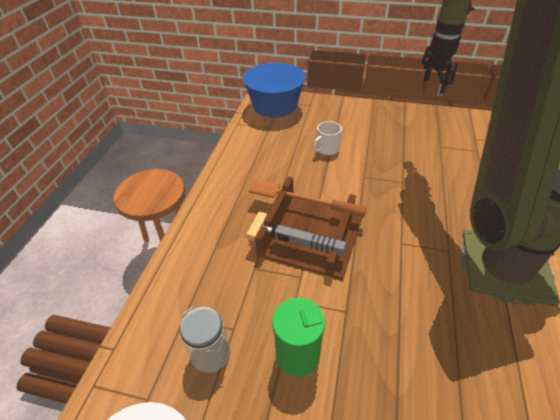

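The scene view shows the brush in the +y lane with its handle near (304,205) and its head at (305,245). The stick lies in the left lane at u≈250, and the canister is at (400,180). The side view shows the handle from (275,232) to (345,245) and the head at (258,226).

```bash
python3 - <<'E'
from h import *
for n,box in [('scene',(170,265,285,330)),('side',(205,265,240,352))]:
    c=dict(np.load(f'pics/{n}.npz')); P=cloud(c); im=c['img'].astype(int)
    r0,r1,c0,c1=box; m=np.zeros((420,560),bool); m[r0:r1,c0:c1]=1
    sat=im.max(-1)-im.min(-1)
    hnd=m&(sat<32)&(P[...,2]>.067)&(P[...,2]<.085)
    p=P[hnd]; xy=p[:,:2]; mu=xy.mean(0); w,v=np.linalg.eigh(np.cov(xy.T)); d=v[:,1]*np.sign(v[0,1])
    s=(xy-mu)@d; t=(xy-mu)@[-d[1],d[0]]
    print(n,len(p),mu,'yaw',np.degrees(np.arctan2(d[1],d[0])),'s',np.percentile(s,[0,2,98,100]),'t',np.percentile(t,[0,3,97,100]),'z',np.median(p[:,2]),'ends',mu+d*s.min(),mu+d*s.max())
    hd=m&(im[...,0]>170)&(sat>60)&(P[...,2]>.06)&(P[...,2]<.09)
    q=P[hd]; print(' head',len(q),q.mean(0),q.min(0),q.max(0))
    for nm,f in [('bg',m)]:
        pass
c=dict(np.load('pics/scene.npz')); P=cloud(c)
# rack bar tops (far: z~.08, near: z~.065)
for (u,v) in [(275,182),(270,182),(280,236),(270,236),(315,183),(318,236),(305,245),(304,210),(304,195),(303,178),(251,190)]: print(u,v,P[v,u].round(4))
im=c['img'][160:270,220:340,::-1]; cv2.imwrite('pics/crop1.png',cv2.resize(im,None,fx=5,fy=5,interpolation=cv2.INTER_CUBIC))
E
```

```text
scene 567 [0.54551868 0.07255944] yaw -7.081499870397636 s [-0.11823595 -0.11079156  0.11547751  0.11696351] t [-0.05396417 -0.01563234  0.01710167  0.05031024] z 0.07191328700265376 ends [0.42818466 0.08713569] [0.66158997 0.05814005]
 head 246 [0.67453942 0.05492388 0.06986901] [0.65619814 0.01229858 0.06480931] [0.69171798 0.09861837 0.07675031]
side 706 [0.52604549 0.07471533] yaw -6.569378373772027 s [-0.09961036 -0.09550715  0.09736661  0.11353668] t [-0.01882475 -0.014864    0.0113737   0.01746384] z 0.07428338742601304 ends [0.42708917 0.08611138] [0.6388367  0.06172603]
 head 247 [0.66565454 0.05535991 0.07229352] [ 0.4269     -0.06719618  0.06415015] [0.68804886 0.1000097  0.08015917]
275 182 [0.4481 0.0011 0.0648]
270 182 [ 0.4427 -0.0132  0.0603]
280 236 [ 0.6509 -0.0087  0.0776]
270 236 [ 0.6463 -0.0356  0.0752]
315 183 [0.4661 0.1185 0.0664]
318 236 [0.6586 0.0953 0.0719]
305 245 [0.6847 0.0552 0.0734]
304 210 [0.5641 0.0707 0.0693]
304 195 [0.5124 0.0783 0.0724]
303 178 [0.4465 0.0852 0.0705]
251 190 [ 0.4794 -0.0728  0.0752]
```

View pics/crop1.png

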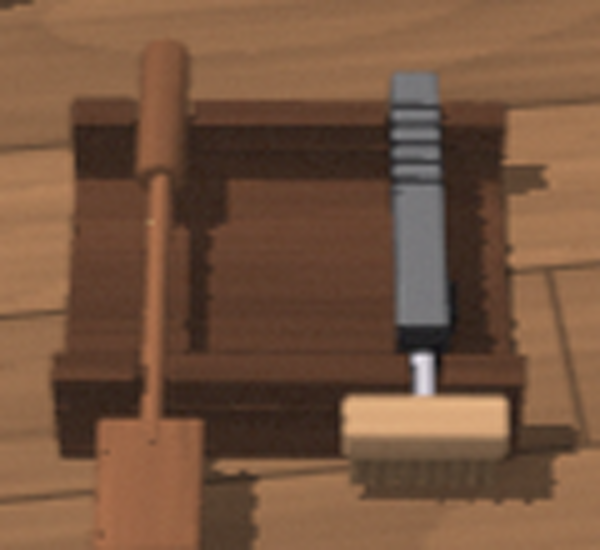

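The handle rear is at about (0.428, 0.087) with yaw about -7°. That puts the brush origin at about (0.591, 0.066) and predicts the head at (0.672, 0.056), which matches the measured head. I'll move over it, then turn to yaw 173°, which keeps joint 6 in range.

Request:
carry_out([
  {"tx": 0.6, "ty": -0.34, "hand": 0},
  {"tx": 0.9, "ty": -0.51, "hand": 0},
  {"tx": 0.9, "ty": -0.51, "hand": 0},
  {"tx": 0.9, "ty": -0.51, "hand": 0},
  {"tx": 0.9, "ty": -0.51, "hand": 0},
  {"tx": 0.9, "ty": -0.51, "hand": 0},
  {"tx": 0.9, "ty": -0.51, "hand": 0},
  {"tx": 0.9, "ty": -0.51, "hand": 0},
  {"tx": 0.9, "ty": -0.51, "hand": 0},
  {"tx": 0.9, "ty": -0.51, "hand": 0},
  {"tx": 0.9, "ty": -0.51, "hand": 0},
  {"tx": 0.9, "ty": -0.51, "hand": 0},
])

```text
validation failed for argument at $.de...
```

Request:
carry_out([
  {"tx": 0.9, "ty": -0.51, "rz": -1, "hand": 0},
  {"rz": -1, "hand": 0},
  {"rz": -1, "hand": 0},
  {"rz": -1, "hand": 0},
  {"rz": -1, "hand": 0},
  {"rz": -1, "hand": 0},
  {"rz": -1, "hand": 0},
  {"rz": -1, "hand": 0},
  {"rz": -1, "hand": 0},
  {"rz": -1, "hand": 0},
  {"rz": -1, "hand": 0},
  {"rz": -1, "hand": 0},
])

```text
validation failed for argument at $.de...
```

Request:
carry_out([
  {"rz": -1, "hand": 0},
  {"rz": -1, "hand": 0},
  {"rz": -1, "hand": 0},
  {"rz": -1, "hand": 0},
  {"rz": -1, "hand": 0},
  {"rz": -1, "hand": 0},
  {"rz": -1, "hand": 0},
  {"rz": -1, "hand": 0},
  {"rz": -1, "hand": 0},
  {"rz": -1, "hand": 0},
  {"rz": -1, "hand": 0},
  {"rz": -1, "hand": 0},
])

```text
validation failed for argument at $.de...
```

Request:
carry_out([
  {"rz": -1, "hand": 0},
  {"rz": -1, "hand": 0},
  {"rz": -1, "hand": 0},
  {"rz": -1, "hand": 0},
  {"rz": -1, "hand": 0},
  {"rz": -1, "hand": 0},
  {"rz": -1, "hand": 0},
  {"rz": -1, "hand": 0},
  {"rz": -1, "hand": 0},
  {"rz": -1, "hand": 0},
  {"rz": -1, "hand": 0},
  {"rz": -1, "hand": 0},
])

```text
validation failed for argument at $.de...
```

Request:
carry_out([
  {"tx": 0.6, "ty": -0.34, "tz": 0, "rx": 0, "ry": 0, "rz": 0, "hand": 0},
  {"tx": 0.9, "ty": -0.51, "tz": 0, "rx": 0, "ry": 0, "rz": 0, "hand": 0},
  {"tx": 0.9, "ty": -0.51, "tz": 0, "rx": 0, "ry": 0, "rz": 0, "hand": 0},
  {"tx": 0.9, "ty": -0.51, "tz": 0, "rx": 0, "ry": 0, "rz": 0, "hand": 0},
  {"tx": 0.9, "ty": -0.51, "tz": 0, "rx": 0, "ry": 0, "rz": 0, "hand": 0},
  {"tx": 0.9, "ty": -0.51, "tz": 0, "rx": 0, "ry": 0, "rz": 0, "hand": 0},
  {"tx": 0.9, "ty": -0.51, "tz": 0, "rx": 0, "ry": 0, "rz": 0, "hand": 0},
  {"tx": 0.9, "ty": -0.51, "tz": 0, "rx": 0, "ry": 0, "rz": 0, "hand": 0},
  {"tx": 0.9, "ty": -0.51, "tz": 0, "rx": 0, "ry": 0, "rz": 0, "hand": 0},
  {"tx": 0.9, "ty": -0.51, "tz": 0, "rx": 0, "ry": 0, "rz": 0, "hand": 0},
  {"tx": 0.9, "ty": -0.51, "tz": 0, "rx": 0, "ry": 0, "rz": 0, "hand": 0},
  {"tx": 0.9, "ty": -0.51, "tz": 0, "rx": 0, "ry": 0, "rz": 0, "hand": 0},
])

```text
clock: 1.3
eef_pos: [0.5047, -0.0651, 0.231]
eef_rot: [-180.0, 0.0, 26.8]
contact_force: [0.4, -0.5, 0.3]
grip_width: 0.0856
gripper_force: 0.0
```

Request:
carry_out([
  {"tx": 0.9, "ty": -0.51, "tz": 0, "rx": 0, "ry": 0, "rz": 0, "hand": 0},
  {"tx": 0.9, "ty": -0.51, "tz": 0, "rx": 0, "ry": 0, "rz": 0, "hand": 0},
  {"tx": 0.9, "ty": -0.51, "tz": 0, "rx": 0, "ry": 0, "rz": 0, "hand": 0},
  {"tx": 0.7, "ty": -0.4, "tz": 0, "rx": 0, "ry": 0, "rz": 0, "hand": 0},
  {"tx": 0, "ty": 0, "tz": 0, "rx": 0, "ry": 0, "rz": -1, "hand": 0},
  {"tx": 0, "ty": 0, "tz": 0, "rx": 0, "ry": 0, "rz": -1, "hand": 0},
  {"tx": 0, "ty": 0, "tz": 0, "rx": 0, "ry": 0, "rz": -1, "hand": 0},
  {"tx": 0, "ty": 0, "tz": 0, "rx": 0, "ry": 0, "rz": -1, "hand": 0},
  {"tx": 0, "ty": 0, "tz": 0, "rx": 0, "ry": 0, "rz": -1, "hand": 0},
  {"tx": 0, "ty": 0, "tz": 0, "rx": 0, "ry": 0, "rz": -1, "hand": 0},
  {"tx": 0, "ty": 0, "tz": 0, "rx": 0, "ry": 0, "rz": -1, "hand": 0},
  {"tx": 0, "ty": 0, "tz": 0, "rx": 0, "ry": 0, "rz": -1, "hand": 0},
])

```text
clock: 2.5
eef_pos: [0.5905, 0.0634, 0.2307]
eef_rot: [-179.9, 0.0, 59.0]
contact_force: [-0.1, 0.0, 0.3]
grip_width: 0.0856
gripper_force: 0.0
```

Request:
carry_out([
  {"tx": 0, "ty": 0, "tz": 0, "rx": 0, "ry": 0, "rz": -1, "hand": 0},
  {"tx": 0, "ty": 0, "tz": 0, "rx": 0, "ry": 0, "rz": -1, "hand": 0},
  {"tx": 0, "ty": 0, "tz": 0, "rx": 0, "ry": 0, "rz": -1, "hand": 0},
  {"tx": 0, "ty": 0, "tz": 0, "rx": 0, "ry": 0, "rz": -1, "hand": 0},
  {"tx": 0, "ty": 0, "tz": 0, "rx": 0, "ry": 0, "rz": -1, "hand": 0},
  {"tx": 0, "ty": 0, "tz": 0, "rx": 0, "ry": 0, "rz": -1, "hand": 0},
  {"tx": 0, "ty": 0, "tz": 0, "rx": 0, "ry": 0, "rz": -1, "hand": 0},
  {"tx": 0, "ty": 0, "tz": 0, "rx": 0, "ry": 0, "rz": -1, "hand": 0},
  {"tx": 0, "ty": 0, "tz": 0, "rx": 0, "ry": 0, "rz": -1, "hand": 0},
  {"tx": 0, "ty": 0, "tz": 0, "rx": 0, "ry": 0, "rz": -1, "hand": 0},
  {"tx": 0, "ty": 0, "tz": 0, "rx": 0, "ry": 0, "rz": -1, "hand": 0},
  {"tx": 0, "ty": 0, "tz": 0, "rx": 0, "ry": 0, "rz": -1, "hand": 0},
])

```text
clock: 3.7
eef_pos: [0.5905, 0.0634, 0.2307]
eef_rot: [-179.9, -0.0, 107.0]
contact_force: [-0.6, 0.6, 0.3]
grip_width: 0.0854
gripper_force: 0.0
```

Request:
carry_out([
  {"tx": 0, "ty": 0, "tz": 0, "rx": 0, "ry": 0, "rz": -1, "hand": 0},
  {"tx": 0, "ty": 0, "tz": 0, "rx": 0, "ry": 0, "rz": -1, "hand": 0},
  {"tx": 0, "ty": 0, "tz": 0, "rx": 0, "ry": 0, "rz": -1, "hand": 0},
  {"tx": 0, "ty": 0, "tz": 0, "rx": 0, "ry": 0, "rz": -1, "hand": 0},
  {"tx": 0, "ty": 0, "tz": 0, "rx": 0, "ry": 0, "rz": -1, "hand": 0},
  {"tx": 0, "ty": 0, "tz": 0, "rx": 0, "ry": 0, "rz": -1, "hand": 0},
  {"tx": 0, "ty": 0, "tz": 0, "rx": 0, "ry": 0, "rz": -1, "hand": 0},
  {"tx": 0, "ty": 0, "tz": 0, "rx": 0, "ry": 0, "rz": -1, "hand": 0},
  {"tx": 0, "ty": 0, "tz": 0, "rx": 0, "ry": 0, "rz": -1, "hand": 0},
  {"tx": 0, "ty": 0, "tz": 0, "rx": 0, "ry": 0, "rz": -1, "hand": 0},
  {"tx": 0, "ty": 0, "tz": 0, "rx": 0, "ry": 0, "rz": -1, "hand": 0},
  {"tx": 0, "ty": 0, "tz": 0, "rx": 0, "ry": 0, "rz": -1, "hand": 0},
])

```text
clock: 4.9
eef_pos: [0.5905, 0.0634, 0.2307]
eef_rot: [-180.0, -0.1, 155.0]
contact_force: [0.1, -0.2, 1.5]
grip_width: 0.0854
gripper_force: 0.0
```

Request:
carry_out([
  {"tx": 0, "ty": 0, "tz": 0, "rx": 0, "ry": 0, "rz": -1, "hand": 0},
  {"tx": 0, "ty": 0, "tz": 0, "rx": 0, "ry": 0, "rz": -1, "hand": 0},
  {"tx": 0, "ty": 0, "tz": 0, "rx": 0, "ry": 0, "rz": -1, "hand": 0},
  {"tx": 0, "ty": 0, "tz": 0, "rx": 0, "ry": 0, "rz": -1, "hand": 0},
  {"tx": 0, "ty": 0, "tz": 0, "rx": 0, "ry": 0, "rz": -0.5, "hand": 0},
  {"tx": 0, "ty": 0, "tz": 0, "rx": 0, "ry": 0, "rz": 0, "hand": 0},
])

```text
clock: 5.5
eef_pos: [0.5905, 0.0634, 0.2307]
eef_rot: [-180.0, -0.1, 172.8]
contact_force: [-0.4, -0.2, -0.1]
grip_width: 0.0853
gripper_force: 0.0
```

```bash
python3 - <<'E'
from h import *
c=snap('wrist','w1'); s=get_state(); print(s['eef_pos'],s['eef_rot'],s['q'],c['eye'])
P=cloud(c); im=c['img'].astype(int); sat=im.max(-1)-im.min(-1)
m=(P[...,2]>.067)&(P[...,2]<.083)&(sat<32)&(P[...,1]>.02)&(P[...,1]<.13)&(c['range_z']>0)
p=P[m][:,:2]; print(len(p))
(vx,vy,x0,y0)=cv2.fitLine(p.astype(np.float32),cv2.DIST_HUBER,0,.01,.01).ravel()
if vx<0: vx,vy=-vx,-vy
d=np.array([vx,vy]); n=np.array([-vy,vx]); q=p-[.591,.066]
print('yaw',np.degrees(np.arctan2(vy,vx)),'s',np.percentile(q@d,[0,2,50,98,100]),'t',np.percentile(q@n,[2,10,50,90,98]),'med z',np.median(P[m][:,2]))
h=(P[...,2]>.06)&(P[...,2]<.085)&(im[...,0]>150)&(sat>60)&(c['range_z']>0); q=P[h]; print(len(q),q.mean(0) if len(q) else '',((q[:,:2]-[.591,.066])@d).min(),((q[:,:2]-[.591,.066])@d).max())
E
```

```text
[0.59056674 0.06343103 0.23081236] [-1.79987157e+02 -5.77881363e-02  1.72760357e+02] [6.13000021e+00 2.18014672e+01 2.14722253e+00 7.04049470e+01
 8.68025766e-04 1.33696364e+01] [0.51407945 0.07352975 0.37366437]
8615
yaw -5.7429004 s [-0.1585382  -0.15503507 -0.07004581  0.04612522  0.06727943] t [-0.01528855 -0.01201444 -0.00019878  0.01165632  0.01715293] med z 0.07510360955750106
6796 [ 0.58863782 -0.04056732  0.06999268] -0.16363791957414026 0.13553655810333542
```

View pics/w1.png

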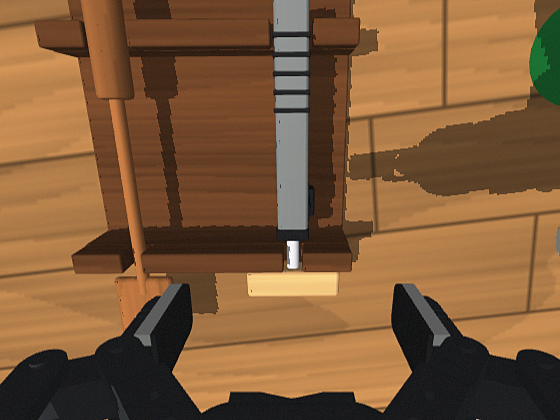

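The wrist view shows the button at (311,200), the handle spanning columns 277–309, the handle front at row ≈238, and the head at rows 273–296 and columns 248–338. I'll turn these into positions using the known heights.

```bash
python3 - <<'E'
from h import *
c=dict(np.load('pics/w1.npz')); K=c['mtx']; Rm=rot(c); P=cloud(c); im=c['img'].astype(int); sat=im.max(-1)-im.min(-1)
def ray(u,v,z):
    d=Rm@np.array([(u-K[0,2])/K[0,0],(v-K[1,2])/K[1,1],1]); return (c['eye']+d*(z-c['eye'][2])/d[2])[:2]
mid=[]
for v in range(120,226,5):
    r=(sat[v,255:330]<25)&(im[v,255:330].max(-1)>110); u=np.flatnonzero(r)+255
    mid.append(ray((u.min()+u.max())/2,v,.075)); 
    if v%25==0: print(v,u.min(),u.max(),P[v,292])
mid=np.array(mid); k=np.polyfit(mid[:,0],mid[:,1],1); print('yaw',np.degrees(np.arctan(k[0])),'y at x=.591',np.polyval(k,.591))
print('button ends',ray(311,186,.06),ray(311,215,.06)); print('handle front',ray(292,240,.075),'head front/back',ray(292,273,.073),ray(292,296,.073),'mid',ray(293,285,.073))
print('head L/R',ray(248,285,.073),ray(338,285,.073), 'bar far top edges',ray(200,250,.08),ray(330,253,.08),ray(90,254,.08))
E
```

```text
125 276 306 [0.5243089  0.07247698 0.07565931]
150 276 306 [0.54471617 0.06989885 0.07474662]
175 277 306 [0.5656646  0.06725013 0.07658353]
200 277 306 [0.58807471 0.06441923 0.07526079]
225 278 305 [0.61117932 0.06149929 0.07553902]
yaw -6.683270525065863 y at x=.591 0.06378363701510122
button ends [0.58087845 0.08300762] [0.60861503 0.0799671 ]
handle front [0.6258011  0.05965197] head front/back [0.66001357 0.05533017] [0.68461538 0.05222125] mid [0.67283424 0.05468677]
head L/R [0.6673602  0.01142219] [0.67830754 0.09794561] bar far top edges [ 0.62304414 -0.02490654] [0.64094537 0.09289504] [ 0.61423432 -0.12603801]
```

Origin estimates agree: (0.5915, 0.064), yaw about -7°. The TCP is already over it, so I'll go down.

Request:
carry_out([
  {"tx": 0, "ty": 0, "tz": 0.8, "rx": 0, "ry": 0, "rz": 0, "hand": 0},
  {"tx": 0, "ty": 0, "tz": 0.9, "rx": 0, "ry": 0, "rz": 0, "hand": 0},
  {"tx": 0, "ty": 0, "tz": 0.9, "rx": 0, "ry": 0, "rz": 0, "hand": 0},
  {"tx": 0, "ty": 0, "tz": 0.9, "rx": 0, "ry": 0, "rz": 0, "hand": 0},
  {"tx": 0, "ty": 0, "tz": 0.7, "rx": 0, "ry": 0, "rz": 0, "hand": 0},
  {"tx": 0, "ty": 0, "tz": 0.4, "rx": 0, "ry": 0, "rz": 0, "hand": 0},
  {"tx": 0, "ty": 0, "tz": 0.25, "rx": 0, "ry": 0, "rz": 0, "hand": 0},
  {"tx": 0, "ty": 0, "tz": 0, "rx": 0, "ry": 0, "rz": 0, "hand": 0},
])

```text
clock: 6.35
eef_pos: [0.5897, 0.0633, 0.0359]
eef_rot: [-180.0, -0.2, 172.8]
contact_force: [-0.0, -0.2, 0.1]
grip_width: 0.0854
gripper_force: 0.0
```

Request:
carry_out([
  {"tx": 0, "ty": 0, "tz": 0, "rx": 0, "ry": 0, "rz": 0, "hand": 1},
  {"tx": 0, "ty": 0, "tz": 0, "rx": 0, "ry": 0, "rz": 0, "hand": 1},
  {"tx": 0, "ty": 0, "tz": 0, "rx": 0, "ry": 0, "rz": 0, "hand": 1},
  {"tx": 0, "ty": 0, "tz": 0, "rx": 0, "ry": 0, "rz": 0, "hand": 1},
  {"tx": 0, "ty": 0, "tz": 0, "rx": 0, "ry": 0, "rz": 0, "hand": 1},
  {"tx": 0, "ty": 0, "tz": 0, "rx": 0, "ry": 0, "rz": 0, "hand": 1},
  {"tx": 0, "ty": 0, "tz": 0, "rx": 0, "ry": 0, "rz": 0, "hand": 1},
  {"tx": 0, "ty": 0, "tz": 0, "rx": 0, "ry": 0, "rz": 0, "hand": 1},
  {"tx": 0, "ty": 0, "tz": 0, "rx": 0, "ry": 0, "rz": 0, "hand": 1},
  {"tx": 0, "ty": 0, "tz": 0, "rx": 0, "ry": 0, "rz": 0, "hand": 1},
], newtons=35)

```text
clock: 7.35
eef_pos: [0.592, 0.063, 0.0389]
eef_rot: [-180.0, 0.2, 172.8]
contact_force: [-0.8, -0.7, 6.0]
grip_width: 0.0287
gripper_force: 38.4
```

The opening is 28.7 mm, so the button is fully pressed. I'll relieve the downward push of about 6 N, then pull back.

Request:
carry_out([
  {"tx": 0, "ty": 0, "tz": -0.06, "rx": 0, "ry": 0, "rz": 0, "hand": 1},
  {"tx": 0.1, "ty": 0, "tz": 0, "rx": 0, "ry": 0, "rz": 0, "hand": 1},
  {"tx": 0.2, "ty": 0, "tz": 0, "rx": 0, "ry": 0, "rz": 0, "hand": 1},
  {"tx": 0.2, "ty": 0, "tz": 0, "rx": 0, "ry": 0, "rz": 0, "hand": 1},
  {"tx": 0.2, "ty": 0, "tz": 0, "rx": 0, "ry": 0, "rz": 0, "hand": 1},
  {"tx": 0.2, "ty": 0, "tz": 0, "rx": 0, "ry": 0, "rz": 0, "hand": 1},
  {"tx": 0.1, "ty": 0, "tz": 0, "rx": 0, "ry": 0, "rz": 0, "hand": 1},
  {"tx": 0, "ty": 0, "tz": 0, "rx": 0, "ry": 0, "rz": 0, "hand": 1},
])

```text
clock: 8.15
eef_pos: [0.5494, 0.0687, 0.0395]
eef_rot: [180.0, -0.1, 172.8]
contact_force: [-0.7, -0.9, -2.2]
grip_width: 0.028
gripper_force: 37.3
```

```bash
python3 - <<'E'
from h import *
c=snap('side','s2'); im=c['img'][180:290,215:375,::-1]; cv2.imwrite('pics/s2c.png',cv2.resize(im,None,fx=5,fy=5,interpolation=cv2.INTER_CUBIC))
s=get_state(); print(s['contact_force'],s['eef_pos'])
E
```

```text
[-0.79875528  0.82576789  0.02091878] [0.54942929 0.0686835  0.03936204]
```

View pics/s2c.png

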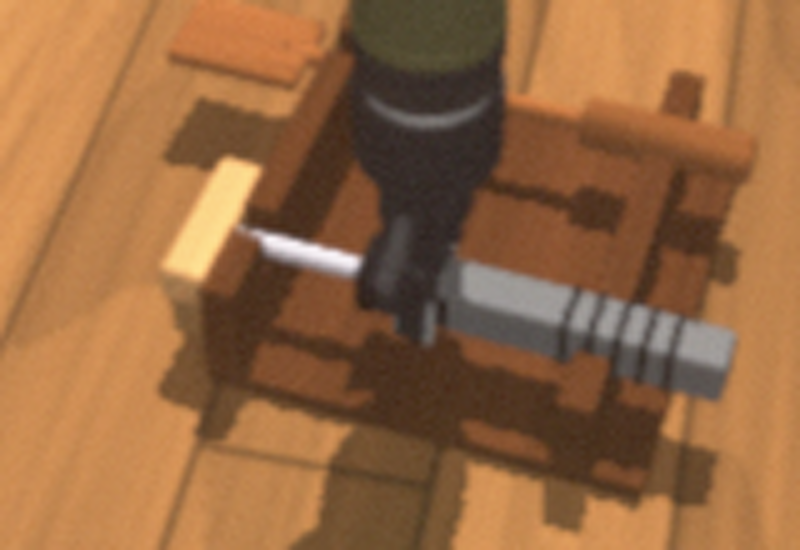

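In the crop, the head at (210,220) is still caught on the far bar, and the rod is drawn out from about (260,240) to (365,265). I'll keep pulling.

Request:
carry_out([
  {"tx": 0.1, "ty": 0, "tz": 0, "rx": 0, "ry": 0, "rz": 0, "hand": 1},
  {"tx": 0.2, "ty": 0, "tz": 0, "rx": 0, "ry": 0, "rz": 0, "hand": 1},
  {"tx": 0.2, "ty": 0, "tz": 0, "rx": 0, "ry": 0, "rz": 0, "hand": 1},
  {"tx": 0.2, "ty": 0, "tz": 0, "rx": 0, "ry": 0, "rz": 0, "hand": 1},
  {"tx": 0.2, "ty": 0, "tz": 0, "rx": 0, "ry": 0, "rz": 0, "hand": 1},
  {"tx": 0.1, "ty": 0, "tz": 0, "rx": 0, "ry": 0, "rz": 0, "hand": 1},
  {"tx": 0, "ty": 0, "tz": 0, "rx": 0, "ry": 0, "rz": 0, "hand": 1},
])

```text
clock: 8.9
eef_pos: [0.5109, 0.0736, 0.0399]
eef_rot: [-180.0, 0.0, 172.8]
contact_force: [0.7, -0.3, -1.8]
grip_width: 0.0283
gripper_force: 37.2
```

Request:
carry_out([
  {"tx": 0.06, "ty": 0, "tz": 0, "rx": 0, "ry": 0, "rz": 0, "hand": 1},
  {"tx": 0, "ty": 0, "tz": 0, "rx": 0, "ry": 0, "rz": 0, "hand": 1},
  {"tx": 0, "ty": 0, "tz": 0, "rx": 0, "ry": 0, "rz": 0, "hand": 1},
])

```text
clock: 9.2
eef_pos: [0.511, 0.0736, 0.0401]
eef_rot: [-180.0, 0.2, 172.8]
contact_force: [5.1, -2.4, -3.4]
grip_width: 0.0286
gripper_force: 37.3
```

Request:
carry_out([
  {"tx": 0.06, "ty": 0, "tz": 0, "rx": 0, "ry": 0, "rz": 0, "hand": 1},
  {"tx": 0, "ty": 0, "tz": 0, "rx": 0, "ry": 0, "rz": 0, "hand": 1},
  {"tx": 0, "ty": 0, "tz": 0, "rx": 0, "ry": 0, "rz": 0, "hand": 1},
])

```text
clock: 9.5
eef_pos: [0.5109, 0.0735, 0.0406]
eef_rot: [-180.0, 0.4, 172.8]
contact_force: [8.9, -3.6, -5.0]
grip_width: 0.0282
gripper_force: 37.4
```

```bash
python3 - <<'E'
from h import *
c=snap('side','s3'); im=c['img'][180:290,215:375,::-1]; cv2.imwrite('pics/s3c.png',cv2.resize(im,None,fx=5,fy=5,interpolation=cv2.INTER_CUBIC))
s=get_state(); print(s['contact_force'],s['eef_pos'])
E
```

```text
[ 8.26481653 -3.65932128 -5.21672966] [0.51090992 0.07356273 0.0405622 ]
```

View pics/s3c.png

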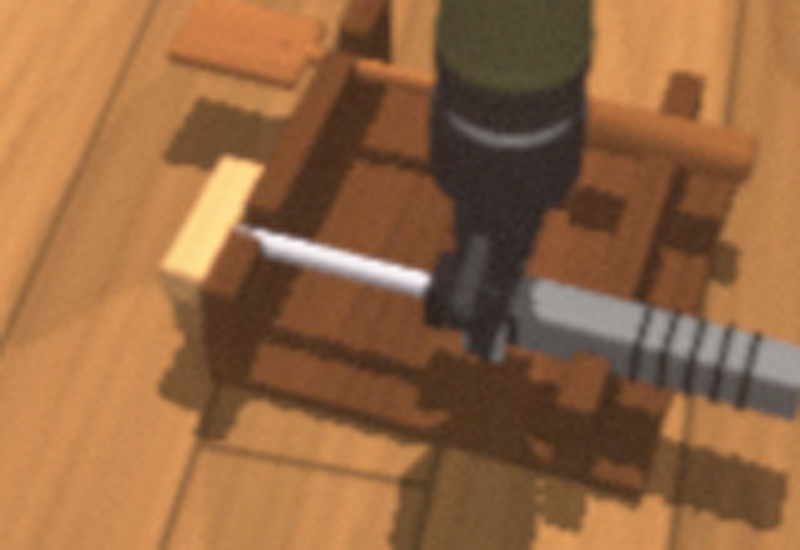

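The brush is fully extended: the handle moved 81.6 mm, and force now builds with no motion. I'll ease the head off the bar and lift.

Request:
carry_out([
  {"tx": -0.06, "ty": 0, "tz": 0, "rx": 0, "ry": 0, "rz": 0, "hand": 1},
  {"tx": -0.05, "ty": 0, "tz": 0, "rx": 0, "ry": 0, "rz": 0, "hand": 1},
  {"tx": 0, "ty": 0, "tz": 0, "rx": 0, "ry": 0, "rz": 0, "hand": 1},
  {"tx": 0, "ty": 0, "tz": -0.1, "rx": 0, "ry": 0, "rz": 0, "hand": 1},
  {"tx": 0, "ty": 0, "tz": -0.2, "rx": 0, "ry": 0, "rz": 0, "hand": 1},
  {"tx": 0, "ty": 0, "tz": -0.2, "rx": 0, "ry": 0, "rz": 0, "hand": 1},
  {"tx": 0, "ty": 0, "tz": 0, "rx": 0, "ry": 0, "rz": 0, "hand": 1},
])

```text
clock: 10.25
eef_pos: [0.5111, 0.0738, 0.061]
eef_rot: [180.0, 0.0, 172.8]
contact_force: [-0.2, 0.3, -2.1]
grip_width: 0.0283
gripper_force: 37.3
```

Request:
carry_out([
  {"tx": 0, "ty": 0, "tz": -0.2, "rx": 0, "ry": 0, "rz": 0, "hand": 1},
  {"tx": 0, "ty": 0, "tz": -0.3, "rx": 0, "ry": 0, "rz": 0, "hand": 1},
  {"tx": 0, "ty": 0, "tz": -0.3, "rx": 0, "ry": 0, "rz": 0, "hand": 1},
  {"tx": 0, "ty": 0, "tz": -0.3, "rx": 0, "ry": 0, "rz": 0, "hand": 1},
  {"tx": 0, "ty": 0, "tz": -0.3, "rx": 0, "ry": 0, "rz": 0, "hand": 1},
  {"tx": 0, "ty": 0, "tz": -0.3, "rx": 0, "ry": 0, "rz": 0, "hand": 1},
  {"tx": 0, "ty": 0, "tz": -0.3, "rx": 0, "ry": 0, "rz": 0, "hand": 1},
  {"tx": 0, "ty": 0, "tz": -0.1, "rx": 0, "ry": 0, "rz": 0, "hand": 1},
  {"tx": 0, "ty": 0, "tz": 0, "rx": 0, "ry": 0, "rz": 0, "hand": 1},
  {"tx": 0, "ty": 0, "tz": 0, "rx": 0, "ry": 0, "rz": 0, "hand": 1},
  {"tx": 0, "ty": 0, "tz": 0, "rx": 0, "ry": 0, "rz": 0, "hand": 1},
  {"tx": 0, "ty": 0, "tz": 0, "rx": 0, "ry": 0, "rz": 0, "hand": 1},
])

```text
clock: 11.45
eef_pos: [0.5204, 0.0736, 0.1461]
eef_rot: [179.9, 1.0, 172.8]
contact_force: [17.8, -2.3, -10.9]
grip_width: 0.0282
gripper_force: 38.7
```

```bash
python3 - <<'E'
from h import *
c=snap('side','s4'); im=c['img'][130:290,190:390,::-1]; cv2.imwrite('pics/s4c.png',cv2.resize(im,None,fx=3.7,fy=3.7,interpolation=cv2.INTER_CUBIC))
P=cloud(c);i=c['img'].astype(int); sat=i.max(-1)-i.min(-1)
m=(P[...,2]>.11)&(P[...,0]>.6)&(P[...,0]<.75)&(P[...,1]>-.03)&(P[...,1]<.14); q=P[m]; print('head',len(q),q.mean(0),q.max(0),q.min(0))
m=(P[...,2]>.13)&(P[...,2]<.2)&(P[...,0]>.33)&(P[...,0]<.47)&(P[...,1]>.04)&(P[...,1]<.14); q=P[m]; print('handle rear',len(q),q.mean(0),q.max(0),q.min(0))
s=get_state(); print(s['contact_force'],s['eef_pos'],s['clock'],s['gripper_force'])
E
```

```text
head 468 [0.66590306 0.0611496  0.1278069 ] [0.69797513 0.10043173 0.146365  ] [0.60078759 0.00793859 0.11012507]
handle rear 287 [0.43707747 0.09381957 0.18995417] [0.46993712 0.1057293  0.19993841] [0.36297565 0.06820264 0.16773582]
[18.48871718 -1.80902863 -9.54650196] [0.52039601 0.07364834 0.14608281] 11.5 38.68586540222168
```

View pics/s4c.png

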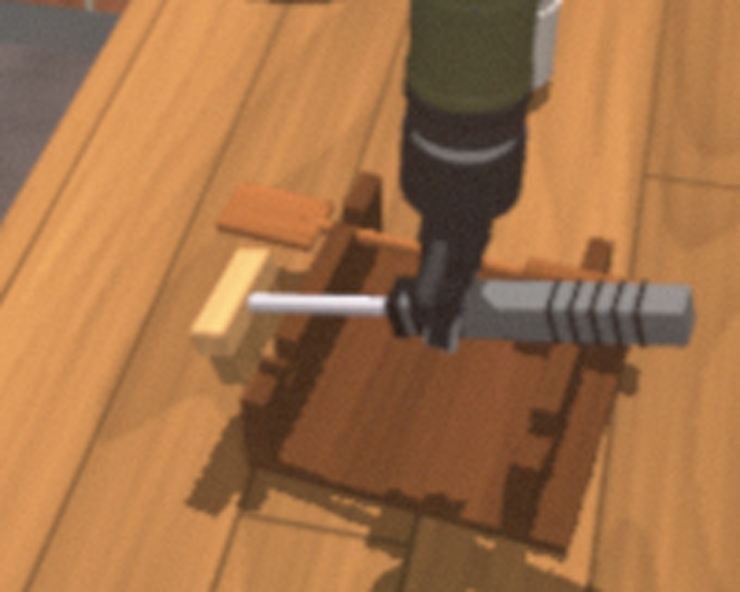

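The lifted head at crop (230,300) hangs nose-down, and its bristles are still catching the far bar: there is an 18 N pull and the TCP has been drawn 9 mm forward. I'll move forward to free it, then look again.

Request:
carry_out([
  {"tx": -0.15, "ty": 0, "tz": 0, "rx": 0, "ry": 0, "rz": 0, "hand": 1},
  {"tx": -0.15, "ty": 0, "tz": 0, "rx": 0, "ry": 0, "rz": 0, "hand": 1},
  {"tx": -0.15, "ty": 0, "tz": 0, "rx": 0, "ry": 0, "rz": 0, "hand": 1},
  {"tx": -0.15, "ty": 0, "tz": 0, "rx": 0, "ry": 0, "rz": 0, "hand": 1},
  {"tx": 0, "ty": 0, "tz": 0, "rx": 0, "ry": 0, "rz": 0, "hand": 1},
])

```text
clock: 12.0
eef_pos: [0.5349, 0.0704, 0.1433]
eef_rot: [-180.0, -0.1, 172.8]
contact_force: [-0.3, 1.1, -2.5]
grip_width: 0.0284
gripper_force: 39.2
```

```bash
cat > tilt.py <<'E'
from h import *
import sys
c=snap('side',sys.argv[1]); im=c['img'][100:290,190:410,::-1]; cv2.imwrite(f'pics/{sys.argv[1]}c.png',cv2.resize(im,None,fx=3.1,fy=3.1,interpolation=cv2.INTER_CUBIC))
P=cloud(c); s=get_state(); e=s['eef_pos']
d=np.array([.992,-.125]); q=P.reshape(-1,3); a=(q[:,:2]-e[:2])@d; t=(q[:,:2]-e[:2])@[.125,.992]
for lo in list(np.arange(-.18,-.02,.02))+[.05,.06,.07,.08,.09,.1,.11,.12,.13,.14,.15,.16,.17,.18]:
    w=.02 if lo<0 else .01
    k=(a>lo)&(a<lo+w)&(abs(t)<(.02 if lo<0 else .05))&(q[:,2]>.1)&(q[:,2]<e[2]+.12)
    if k.sum()>4: print(round(lo,2),k.sum(),'z',np.percentile(q[k,2],[5,50,95]).round(3),'t',t[k].min().round(3),t[k].max().round(3))
print(s['contact_force'],e,s['eef_rot'],s['clock'])
E
python3 tilt.py s5
```

```text
-0.16 112 z [0.196 0.213 0.224] t -0.013 0.014
-0.14 151 z [0.191 0.215 0.221] t -0.014 0.016
-0.12 147 z [0.185 0.209 0.215] t -0.016 0.015
-0.1 141 z [0.179 0.202 0.209] t -0.014 0.014
-0.08 138 z [0.17  0.196 0.202] t -0.014 0.016
-0.06 124 z [0.167 0.19  0.196] t -0.012 0.015
-0.04 134 z [0.161 0.184 0.207] t -0.015 0.017
0.05 18 z [0.143 0.149 0.152] t -0.006 0.006
0.06 18 z [0.14  0.145 0.148] t -0.005 0.006
0.07 17 z [0.135 0.142 0.145] t -0.004 0.005
0.08 19 z [0.133 0.139 0.142] t -0.003 0.005
0.09 18 z [0.128 0.135 0.139] t -0.002 0.007
0.1 17 z [0.126 0.132 0.135] t -0.003 0.006
0.11 15 z [0.12  0.13  0.133] t -0.003 0.006
0.12 15 z [0.121 0.126 0.131] t -0.002 0.006
0.13 13 z [0.12  0.123 0.126] t -0.002 0.006
0.14 171 z [0.102 0.118 0.127] t -0.045 0.044
0.15 103 z [0.105 0.126 0.128] t -0.041 0.045
0.16 91 z [0.109 0.122 0.126] t -0.041 0.046
0.17 26 z [0.117 0.12  0.122] t -0.042 0.043
[ 0.29067657 -0.11384008 -2.60848069] [0.53447481 0.07042183 0.14328331] [-1.79984170e+02 -8.73475210e-02  1.72790593e+02] 12.05
```

View pics/s5c.png

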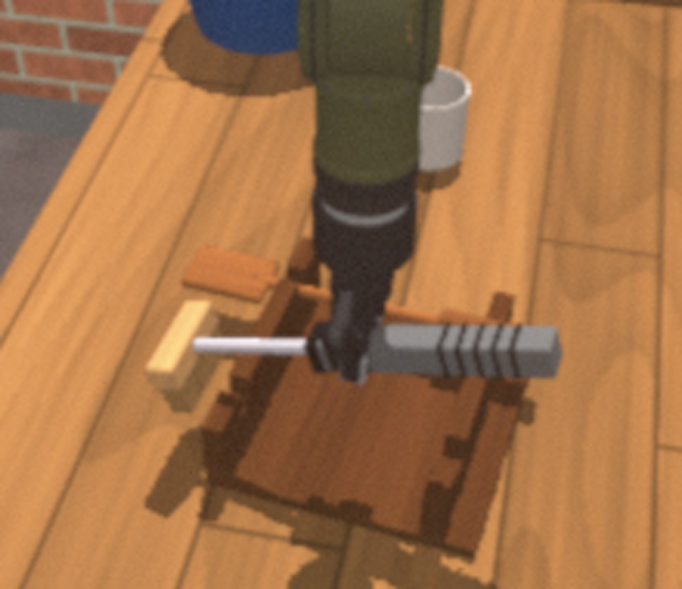

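The brush is free now, with the head at crop (180,345), clear of the bar. It is pitched nose-down by about 17.5° with the rod fully out: 157 mm ahead at that tilt is about 164 mm along the axis. I'll raise it slightly and pitch the tool to level it.

Request:
carry_out([
  {"tx": 0, "ty": 0, "tz": -0.3, "rx": 0, "ry": 0, "rz": 0, "hand": 1},
  {"tx": 0, "ty": 0, "tz": -0.3, "rx": 0, "ry": 0, "rz": 0, "hand": 1},
  {"tx": 0, "ty": 0, "tz": 0, "rx": 0, "ry": -0.3, "rz": 0, "hand": 1},
  {"tx": 0, "ty": 0, "tz": 0, "rx": 0, "ry": -0.5, "rz": 0, "hand": 1},
  {"tx": 0, "ty": 0, "tz": 0, "rx": 0, "ry": -0.6, "rz": 0, "hand": 1},
  {"tx": 0, "ty": 0, "tz": 0, "rx": 0, "ry": -0.6, "rz": 0, "hand": 1},
  {"tx": 0, "ty": 0, "tz": 0, "rx": 0, "ry": -0.6, "rz": 0, "hand": 1},
  {"tx": 0, "ty": 0, "tz": 0, "rx": 0, "ry": -0.6, "rz": 0, "hand": 1},
  {"tx": 0, "ty": 0, "tz": 0, "rx": 0, "ry": -0.6, "rz": 0, "hand": 1},
  {"tx": 0, "ty": 0, "tz": 0, "rx": 0, "ry": -0.4, "rz": 0, "hand": 1},
  {"tx": 0, "ty": 0, "tz": 0, "rx": 0, "ry": -0.2, "rz": 0, "hand": 1},
  {"tx": 0, "ty": 0, "tz": 0, "rx": 0, "ry": 0, "rz": 0, "hand": 1},
])

```text
clock: 13.25
eef_pos: [0.5339, 0.0706, 0.1678]
eef_rot: [180.0, 17.6, 172.8]
contact_force: [0.5, -0.3, -1.7]
grip_width: 0.0281
gripper_force: 39.2
```

Request:
carry_out([
  {"tx": 0, "ty": 0, "tz": 0, "rx": 0, "ry": 0, "rz": 0, "hand": 1},
  {"tx": 0, "ty": 0, "tz": 0, "rx": 0, "ry": 0, "rz": 0, "hand": 1},
  {"tx": 0, "ty": 0, "tz": 0, "rx": 0, "ry": 0, "rz": 0, "hand": 1},
  {"tx": 0, "ty": 0, "tz": 0, "rx": 0, "ry": 0, "rz": 0, "hand": 1},
])

```text
clock: 13.65
eef_pos: [0.5352, 0.0705, 0.1677]
eef_rot: [180.0, 17.6, 172.8]
contact_force: [0.4, -0.1, -1.5]
grip_width: 0.0279
gripper_force: 39.2
```

```bash
python3 tilt.py s6
```

```text
-0.18 47 z [0.176 0.197 0.201] t -0.013 0.014
-0.16 144 z [0.175 0.198 0.201] t -0.015 0.015
-0.14 149 z [0.175 0.198 0.202] t -0.015 0.016
-0.12 145 z [0.174 0.198 0.202] t -0.016 0.015
-0.1 143 z [0.175 0.199 0.202] t -0.015 0.017
-0.08 135 z [0.175 0.198 0.202] t -0.015 0.018
-0.06 161 z [0.176 0.199 0.262] t -0.014 0.019
-0.04 99 z [0.174 0.196 0.268] t -0.014 0.02
0.05 20 z [0.186 0.19  0.192] t -0.007 0.005
0.06 17 z [0.185 0.191 0.194] t -0.005 0.007
0.07 19 z [0.184 0.19  0.192] t -0.006 0.006
0.08 19 z [0.184 0.19  0.193] t -0.006 0.006
0.09 16 z [0.185 0.189 0.191] t -0.006 0.007
0.1 19 z [0.186 0.189 0.192] t -0.004 0.006
0.11 18 z [0.185 0.19  0.193] t -0.006 0.005
0.12 17 z [0.185 0.19  0.192] t -0.004 0.005
0.13 17 z [0.185 0.19  0.193] t -0.004 0.007
0.14 233 z [0.147 0.185 0.199] t -0.045 0.045
0.15 158 z [0.145 0.197 0.2  ] t -0.043 0.044
0.16 145 z [0.151 0.198 0.201] t -0.045 0.046
0.17 24 z [0.184 0.198 0.2  ] t -0.042 0.044
[ 0.40409799 -1.2073108  -2.85715496] [0.53513378 0.07049131 0.16763763] [-179.9990717    17.5899458   172.79425921] 13.7
```

View pics/s6c.png

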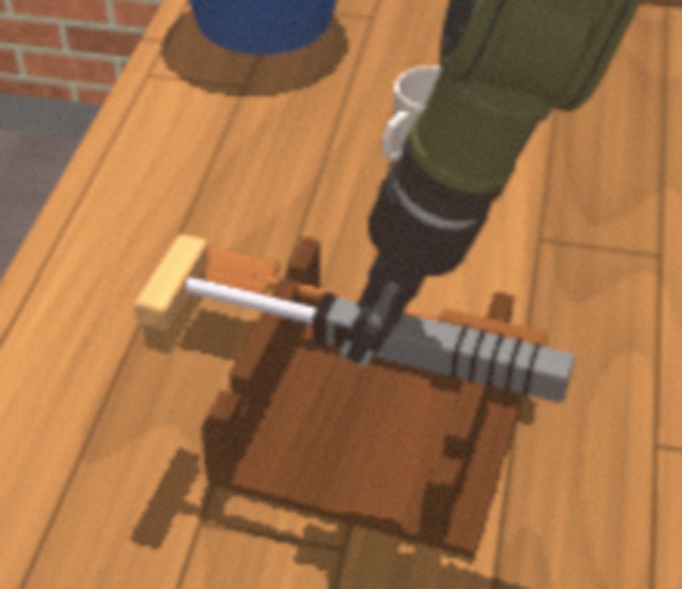

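The brush is level with its axis at about 0.187 m, which clears the rack. Handle rear to head spans about 0.33 m against an expected 0.326 m fully extended. Handing in.

```bash
python3 -c "
from h import *
print(sign_off())"
```

```text
the job is handed in; nothing more can be done
None
```

I handed the job in with the brush at its second stop and held level in the gripper, its axis about 0.187 m above the shelf (nearer 13 cm up than 10); the head caught on the far bar during the lift, so I moved forward and re-levelled it, and sign-off returned no verdict.

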